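# Clamp the lid of the watch water-resistance tester

## Task

The watch is in the chamber of the water-resistance tester and the lid is on; clamp it shut for the pressure test. Push the swung-out steel clamp strap round over the lid with a finger until its notch is fully home on the front pillar, and then push the cam lever with the red ball over towards the front and all the way down, so that the pad bears on the lid. Everything is only pushed, nothing picked up: leave the lid in its seat and the tools and trays standing around where they are.

Things in the scene. Friction and masses are not known exactly. Their poses are not given: they have to be found in the camera images.
- tester: Water-resistance tester, fixed on the desk: grey base plate 190 mm (x) by 215 mm (y, from -65 to +150) by 18 mm high; clear round chamber 104 mm across in the middle, rim 78 mm above the desk; gauge and valve on its left (+y) part, at most 85 mm high. Origin: desk level under the chamber axis. Its -x side is the front, nearest the robot. Turned up to 0.35 rad either way.
- pivot_pillar (a point): Point on the upright axis about which the clamp strap swings: back pillar, 70 mm behind (+x of the tester) the chamber axis, at the strap's mid height, 109 mm above the desk. The pillar's cap above the strap is 24 mm across and its top is 122.5 mm above the desk.
- front_pillar (a point): Point on the front headed pillar's axis, 70 mm in front (-x of the tester) of the chamber axis, at strap mid height, 109 mm above the desk. Neck 10 mm thick, head 20 mm across, top of head 123.5 mm above the desk.
- clamp_strap (a joint): Swing of the flat steel clamp strap about the back pillar, rad. 0: fully home (a stop), the strap lies across the lid from back to front, the front pillar's neck in its notch. Grows as the free end swings out to the tester's -y side (robot's right), up to 1.75; at 1.57 it points straight to the tester's -y. It stays where it is left; about 1 to 2 N at its end moves it.
- strap_end (a point): Middle of the notch near the strap's free end, on its centre line, 140 mm from the pivot axis, 109 mm above the desk. The strap is 26 mm wide (13 each side of the centre line), 154 mm long from the pivot axis and 14 mm thick, 102 to 116 mm above the desk. Its trailing side (-y side when home) is straight to the end; the notch opens to the other side.
- cam_lever (a joint): Cam lever on the strap, rad; turns about a level pin across the strap, 70 mm from the pivot pillar's axis, 128 mm above the desk. 0: open, standing up, leaning 0.26 rad back towards the pivot pillar; 0.26: upright; grows as it is pushed over towards the strap's free end and down, to a stop at 1.69, 8 degrees above level along the strap. Stays where left; needs 2 to 4 N at the ball.
- lever_ball (a point): Centre of the red ball, 20 mm across, at the end of the cam lever, 68 mm from its pin; the lever's bar is a 9 mm steel rod.
- pressure_pad: Round black sprung pad, 22 mm across, under the strap where the lever is; the cam pushes it down about 6 mm. With the lever open it clears the lid's button by 1.5 to 2.5 mm; with strap home and lever fully down it presses on the button with about 9 N. Origin: centre of its underside.
- lid: Loose clear lid, 100 mm across, 12 mm thick, with a steel button 3 mm high in its middle, seated on the chamber by a 4 mm spigot. Origin: centre of its underside, 74 mm above the desk, on the chamber axis. Seated, its flat top is 86 mm and the button's top 89 mm above the desk.
- loupe: Black eye loupe, 36 mm across, 34 mm high, loose. Origin: centre of its underside.
- wood_pot: Small red-brown wooden pot, 44 mm across the foot, 44 mm high, loose. Origin: centre of its underside.
- movement_holder: Brass movement holder with three steel jaws, 38 mm across, 28 mm high, loose. Origin: centre of its underside.
- oil_stand: Wooden stand with three steel-lidded oil cups, 42 by 105 by 25 mm, loose. Origin: centre of its underside.
- screwdriver_stand: Round stand with six upright small screwdrivers, 72 mm across, 116 mm high, loose, to the left of the tester. Origin: centre of its underside.
- caliper: Figure-of-eight brass caliper lying flat, about 85 by 45 by 7 mm, loose. Origin: its middle, desk level.
- watch_tray: Open wooden tray, 85 by 85 by 14 mm, with a watch in it (20 mm high in all), loose. Origin: centre of its underside.
Mind the look-alikes: they are no part of the job. Of the things that look like the lid, the middle-sized one is meant.

How it is judged:
On the way, in this order (a step that is already met when the one before it is completed fails the run):
1. the strap is fully home on the front pillar (within 0.05 rad) with the lever still up (value of joint clamp_strap below 0.05 rad and value of joint cam_lever below 0.8 rad), for 0.2 s.
2. the cam lever is fully down (1.55 rad or more) and the pad presses on the lid (value of joint cam_lever above 1.55 rad and contact force between pressure_pad and lid above 4 N), for 0.2 s.
At the end, for the whole second after the job is handed in: The strap is home on the front pillar (within 0.05 rad of its stop), the cam lever is down (at least 1.55 of 1.69 rad), the pad presses on the lid with more than 4 N, and the lid lies level and at rest in its seat (within 6 mm of the chamber axis, no more than 3 mm up) (all of step 2 and value of joint clamp_strap below 0.05 rad and horizontal distance between lid and tester below 0.006 m and z of lid in the frame of tester below 0.077 m and angle between lid's own z axis and vertical below 0.05 rad and linear speed of lid below 0.02 m/s); the robot touches nothing.
It fails at once if the cam lever is closed (past 1.0 rad) while the strap is not home (more than 0.15 rad out) (value of joint cam_lever above 1 rad and value of joint clamp_strap above 0.15 rad).
It fails at once if the lid is lifted more than 5 mm or shifted out of its seat (z of lid in the frame of tester above 0.079 m or horizontal distance between lid and tester above 0.008 m).
It fails at once if one of the things standing around is lifted, or moved more than 15 mm (distance of any of loupe, wood_pot, movement_holder, oil_stand, screwdriver_stand, caliper, watch_tray from where it was at the start of the episode above 0.015 m).
It also fails if it takes over 54 s, if anything falls off the work surface, if the arm or the gripper's body presses on something with over 40 N, if the wrist force passes 120 N, or if a joint passes its speed limit or range.

## Robot

A 6-joint arm with a two-finger parallel gripper is mounted at the origin on the work surface. World frame = base frame: x ahead of the robot, y to its left, z up, the work surface at z = 0. Lengths are in m, angles in rad, forces in N, time in s.
With the tool pointing down it reaches from about 0.325 to 0.775 m from the base axis. Payload 5.5 kg.
Tool frame: the origin (TCP) lies at the very end of the fingers, on their centre line; the grasp point (between the pads) lies 19 mm behind it; z points along the fingers, y is the line along which they close (so a half turn about z gives the same grasp; the last joint's range is limited). The gripper opens to 88 mm and grips with 3 to 60 N. Pads are 20 mm wide; open, the fingers measure 115 mm over their backs; the gripper's body (75 mm by 178 mm) begins 61 mm behind the grasp point.
Start: joints at [-1.296, 0.091, 1.231, -0, 1.82, -0.057], TCP at [0.195, -0.567, 0.223] pointing down, gripper open.
Joint ranges: [-2.87, 2.87], [-0.86, 2.18], [0.17, 2.46], [-1.51, 4.65], [0.06, 2.69], [-2.65, 2.65]. Speed limits (rad/s): [2.57, 2.57, 3.01, 3.14, 3.14, 3.14].

## Interface

Orientations are given as a unit quaternion [x, y, z, w].
In Python, from station import observe, vision, r gives the robot as it stands. The module is installed in compiled form; this text tells all that it offers.
- The arm moves only by the tool servo_tool, never from a script. Its argument "steps" is one flat list of numbers, 6 for each row, row after row: the shift along the tool's x, y, z in cm, then the turn, a rotation vector about the tool's x, y, z in degrees. A call has exactly 5 rows; each row shifts and turns the commanded pose from where the row before left it, along the tool's axes as they then stand; what a row does not reach is not made up. A row lasts 1/10 s, in which the tool goes at most 50 mm and 8.59 degrees, less where a joint would pass 70% of its speed; a pose out of reach is approached as far as the arm can. A call is refused whole if a number of a shift passes 5 or a number of a turn 8.59, either way. A call with a gripper value outside its range is refused whole. "jaw" is the finger opening in cm, from 0 to 8.78, set as the call begins (left out, the last holds). The fingers move at their own pace and stop on an object; "force" is the grip in N (left out, the last holds). Time passes only in rows, so rows that do not move let the fingers close, or fill a call up. It gives the time, the measured TCP pose, the force, the opening and the grip force at its end, in the units of the state.
- observe(): the state, without advancing time (a new reading comes with each control period).
- vision.read_camera(name): name is "scene" or "top" or "wrist"; returns a dict with "frame" (480x640x3 uint8, blue, green, red), "mtx" (3x3 intrinsics, pixels), "dist" ([k1, k2, p1, p2, k3] as OpenCV has them; the pictures are not rectified), "position" and "orientation" of the camera in the world; the wrist camera has in their place "mount" (4x4, takes a point from camera to tool coordinates, whose origin is the TCP and whose axes are the flange's). Camera axes: x right, y down, z forward; pixel columns grow to the right and rows downward; lengths in m; the calibration is good to about 2 mm. A picture is of the moment at which its call begins: read the wrist's pose just before it. There is no depth.
- r.close_job(): hands the job in; it is judged then, once.
The state is a dict: "time_s": time; "joint_pos": joint angles; "joint_vel": joint speeds; "joint_efforts": joint torques, N m; "eef_pos": TCP position; "tcp_rot": TCP orientation; "contact_force": force on the tool from outside, world axes, zero at the start; "torque": the same for the moment, N m; "finger_gap": finger opening in m; "finger_force": force on a finger pad.
Only numpy, scipy, OpenCV 4.12 (cv2) and the standard library are available. Lean on these libraries where they do the work, as an engineer would, in place of code of your own. Each camera call takes 0.05 s, during which the arm holds its last target. There are 200 camera calls.

## Working session

There is one attempt and no reset: what is moved stays moved. The work goes in short steps, Python scripts to look and compute and a tool call to move; the robot and the scene stay as the last step left them, time stands still between calls to the robot, and variables do not carry over. Pictures are saved under pics/ and viewed, at most 10 in all, crops included, and the job is handed in when it is done.

Besides the shell and the picture viewer there is one more tool, called by a JSON object that holds its "op" and its "data". servo_tool: Moves the arm, as the interface text tells. Its arguments: {"type":"object","properties":{"steps":{"type":"array","items":{"type":"number"}},"jaw":{"type":"number"},"force":{"type":"number"}},"required":["steps"]}

```bash
mkdir -p pics; cat > h.py <<'E'
import numpy as np, cv2
from scipy.spatial.transform import Rotation as R
from station import observe, vision, r
def cam(name):
    s=observe(); c=vision.read_camera(name)
    if 'mount' in c:
        T=np.eye(4);T[:3,:3]=R.from_quat(s['tcp_rot']).as_matrix();T[:3,3]=s['eef_pos'];M=T@np.array(c['mount'])
    else:
        M=np.eye(4);M[:3,:3]=R.from_quat(c['orientation']).as_matrix();M[:3,3]=c['position']
    return c['frame'],(M,np.array(c['mtx']),np.array(c['dist']))
def ray(cal,uv):
    M,K,D=cal;p=cv2.undistortPoints(np.array([[uv]],float),K,D)[0,0]
    return M[:3,3],M[:3,:3]@np.array([p[0],p[1],1])
def atz(cal,uv,z):
    o,d=ray(cal,uv);return o+d*(z-o[2])/d[2]
def proj(cal,P):
    M,K,D=cal;Mi=np.linalg.inv(M);return cv2.projectPoints(np.atleast_2d(np.array(P,float)),cv2.Rodrigues(Mi[:3,:3])[0],Mi[:3,3],K,D)[0][:,0]
def tri(*rs):
    A=np.zeros((3,3));b=np.zeros(3)
    for o,d in rs:
        d=d/np.linalg.norm(d);Q=np.eye(3)-np.outer(d,d);A+=Q;b+=Q@o
    p=np.linalg.solve(A,b);return p,[np.linalg.norm(np.cross(p-o,d/np.linalg.norm(d))) for o,d in rs]
E
python3 - <<'E'
from h import *
import pickle
d={}
for n in('top','scene'):
    f,c=cam(n);cv2.imwrite(f'pics/{n}.png',f);d[n]=c;print(n,c[0].round(3))
pickle.dump(d,open('cal.pkl','wb'))
s=observe();print(s)
E
```

```text
top [[ 0.003 -0.998  0.065  0.456]
 [-1.    -0.003 -0.01   0.028]
 [ 0.01  -0.065 -0.998  1.112]
 [ 0.     0.     0.     1.   ]]
scene [[-0.875  0.319 -0.363  0.927]
 [ 0.483  0.592 -0.645  0.761]
 [ 0.009 -0.74  -0.672  0.918]
 [ 0.     0.     0.     1.   ]]
{'time_s': 0.1, 'joint_pos': array([-1.29571517e+00,  9.17906199e-02,  1.23175778e+00, -1.55311918e-05,
        1.81974427e+00, -5.67282672e-02]), 'joint_vel': array([-0.00034972, -0.00015253, -0.00443933, -0.00084095, -0.00021433,
        0.00132795]), 'joint_efforts': array([ 2.90180178e-03, -4.47856307e+01, -4.07570994e+01,  7.00257928e-02,
        2.84528104e-02, -1.11419306e-04]), 'eef_pos': array([ 0.19536302, -0.56704362,  0.22162004]), 'tcp_rot': array([ 9.86269310e-01,  1.65142746e-01, -1.00099631e-04, -8.44127186e-04]), 'contact_force': array([ 0.1567463 ,  0.38213799, -0.17900017]), 'torque': array([ 0.01743374,  0.00817346, -0.00918244]), 'finger_force': 0.0, 'finger_gap': 0.08781677283169786}
```

View pics/top.png

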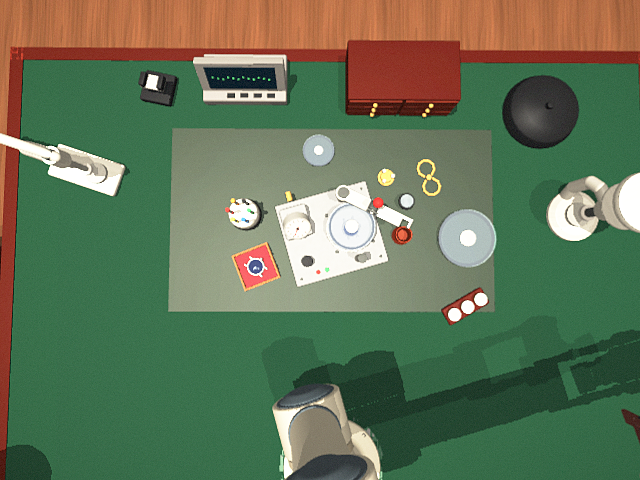

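View pics/scene.png

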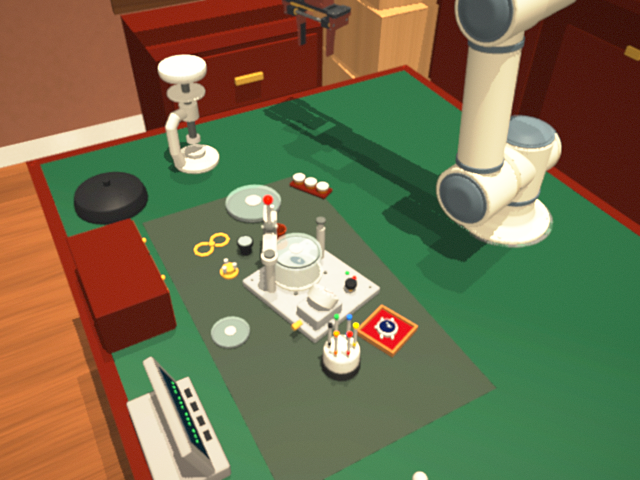

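The top view shows the chamber at about (351,227), the pivot at (343,193), the front pillar at (362,258), and the strap pointing right to about (411,222) with the red ball at (378,203). The scene view has the ball at (268,200). I'll enlarge both.

```bash
python3 - <<'E'
import cv2,numpy as np
a=cv2.imread('pics/top.png')[165:305,265:445];b=cv2.imread('pics/scene.png')[180:320,220:400]
cv2.imwrite('pics/ct.png',cv2.resize(a,None,fx=4.2,fy=4.2,interpolation=2))
cv2.imwrite('pics/cs.png',cv2.resize(b,None,fx=4.2,fy=4.2,interpolation=2))
E
```

```text
(no output)
```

View pics/ct.png

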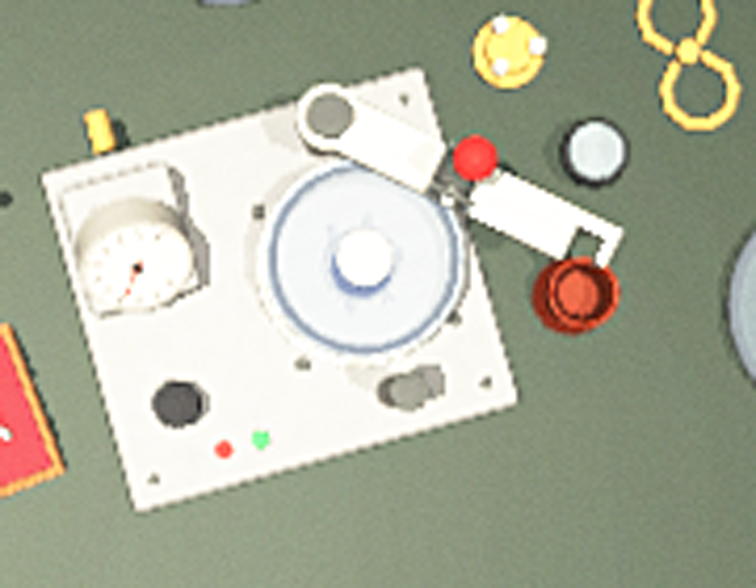

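View pics/cs.png

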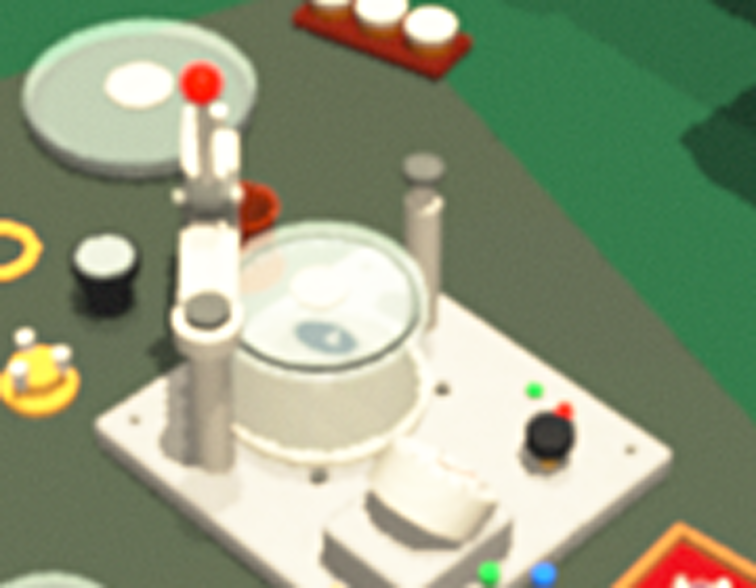

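```bash
python3 - <<'E'
from h import *
import pickle
d=pickle.load(open('cal.pkl','rb'))
T=lambda u,v:(265+(u+.5)/4.2-.5,165+(v+.5)/4.2-.5)
S=lambda u,v:(220+(u+.5)/4.2-.5,180+(v+.5)/4.2-.5)
pts={'piv':((330,115),(207,309)),'front':((402,391),(424,165)),'ball':((475,158),(201,83)),'button':((363,258),(320,287))}
o={}
for k,(a,b) in pts.items():
    o[k]=tri(ray(d['top'],T(*a)),ray(d['scene'],S(*b)));print(k,o[k][0].round(4),np.round(o[k][1],4))
P=atz(d['top'],T(330,115),.1225);F=atz(d['top'],T(402,391),.1235);print(P,F,np.linalg.norm((P-F)[:2]))
for c in((622,232),(604,264),(443,147),(560,262)):print(atz(d['top'],T(*c),.116).round(4))
# fit
x=(P-F)[:2];print('yaw',np.arctan2(x[1],x[0]))
print('pot',atz(d['top'],T(582,292),.044),'loupe',atz(d['top'],T(596,152),.034),'hold',atz(d['top'],T(508,50),.028))
E
```

```text
piv [ 0.5965 -0.0216  0.1224] [0.0004 0.0004]
front [ 0.4629 -0.0564  0.1294] [0.0005 0.0005]
ball [ 0.5664 -0.0829  0.1997] [0.0003 0.0003]
button [ 0.5292 -0.0399  0.0916] [0. 0.]
[ 0.59683988 -0.0217783   0.1225    ] [ 0.46248591 -0.05656945  0.1235    ] 0.1387855009330662
[ 0.5406 -0.1653  0.116 ]
[ 0.5249 -0.1563  0.116 ]
[ 0.5822 -0.0776  0.116 ]
[ 0.5258 -0.1347  0.116 ]
yaw 0.2533856155059061
pot [ 0.51505889 -0.15795013  0.044     ] loupe [ 0.59017476 -0.16773164  0.034     ] hold [ 0.64573928 -0.1220114   0.028     ]
```

```bash
cat >> h.py <<'E'
P=np.array([.5966,-.0217]);H=np.radians(-165.5)
def pose(q,rad,off,z):
    a=H+q;d=np.array([np.cos(a),np.sin(a)]);n=np.array([-d[1],d[0]])
    p=P+rad*d+off*n;return np.array([*p,z]),a+np.pi
def plan(poses,n,start=None):
    """rows, n per segment, from the measured pose through poses (pos, yaw of tool x), tool kept pointing down"""
    s=observe();p=np.array(s['eef_pos']);Rm=R.from_quat(s['tcp_rot'])
    if start is not None: p=start[0];Rm=dn(start[1])
    i=0
    for (tp,ta),k in zip(poses,n):
        p0,R0=p.copy(),Rm;rv=(R0.inv()*dn(ta)).as_rotvec()
        for j in range(1,k+1):
            np_=p0+(tp-p0)*j/k;nR=R0*R.from_rotvec(rv*j/k)
            print(','.join('%g'%v for v in [*np.round(Rm.inv().apply(np_-p)*100,2),*np.round(np.degrees((Rm.inv()*nR).as_rotvec()),1)]),end=',\n' if i%5<4 else '\n\n')
            p,Rm=np_,nR;i+=1
def dn(a): return R.from_euler('z',a)*R.from_euler('x',np.pi)
E
python3 - <<'E'
from h import *
q=.887
a=pose(q,.130,.040,.222);print(a);plan([a],[20])
E
```

```text
(array([ 0.57866786, -0.15652744,  0.222     ]), np.float64(1.1400727415391776))
2.48,-1.32,0,-0,-0,-2.3,
2.53,-1.22,0,-0,-0,-2.3,
2.58,-1.11,0,-0,-0,-2.3,
2.62,-1.01,-0,-0,-0,-2.3,
2.66,-0.9,-0,-0,-0,-2.3

2.69,-0.79,-0,-0,-0,-2.3,
2.72,-0.68,-0,-0,-0,-2.3,
2.75,-0.57,-0,-0,-0,-2.3,
2.77,-0.46,-0,-0,-0,-2.3,
2.79,-0.35,-0,-0,-0,-2.3

2.8,-0.23,-0,-0,-0,-2.3,
2.81,-0.12,-0,-0,-0,-2.3,
2.81,-0.01,-0,-0,-0,-2.3,
2.81,0.11,-0,-0,-0,-2.3,
2.8,0.22,-0,-0,-0,-2.3

2.79,0.33,-0,-0,-0,-2.3,
2.77,0.44,-0,-0,-0,-2.3,
2.75,0.56,-0,-0,-0,-2.3,
2.73,0.67,-0,-0,-0,-2.3,
2.7,0.78,-0,-0,-0,-2.3
```

{"op": "servo_tool", "data": {"steps": [2.5, -1.3, 0, 0, 0, -2.3, 2.5, -1.2, 0, 0, 0, -2.3, 2.6, -1.1, 0, 0, 0, -2.3, 2.6, -1, 0, 0, 0, -2.3, 2.7, -0.9, 0, 0, 0, -2.3], "jaw": 0}}

```text
time_s: 0.6
eef_pos: [0.2923, -0.4641, 0.2221]
tcp_rot: [0.965, 0.264, -0.0, -0.0]
contact_force: [-0.3, 0.0, 0.1]
finger_gap: 0.0512
finger_force: 0.0
```

{"op": "servo_tool", "data": {"steps": [2.7, -0.8, 0, 0, 0, -2.3, 2.7, -0.7, 0, 0, 0, -2.3, 2.7, -0.6, 0, 0, 0, -2.3, 2.8, -0.5, 0, 0, 0, -2.3, 2.8, -0.3, 0, 0, 0, -2.3]}}

```text
time_s: 1.1
eef_pos: [0.3878, -0.3613, 0.2222]
tcp_rot: [0.933, 0.359, -0.0, -0.0]
contact_force: [-0.2, -0.5, 0.5]
finger_gap: 0.0117
finger_force: 0.0
```

{"op": "servo_tool", "data": {"steps": [2.8, -0.2, 0, 0, 0, -2.3, 2.8, -0.1, 0, 0, 0, -2.3, 2.8, 0, 0, 0, 0, -2.3, 2.8, 0.1, 0, 0, 0, -2.3, 2.8, 0.2, 0, 0, 0, -2.3]}}

```text
time_s: 1.6
eef_pos: [0.4842, -0.2594, 0.2221]
tcp_rot: [0.893, 0.451, -0.0, -0.0]
contact_force: [0.1, -1.0, -1.0]
finger_gap: 0.0004
finger_force: 0.0
```

{"op": "servo_tool", "data": {"steps": [2.8, 0.3, 0, 0, 0, -2.3, 2.8, 0.4, 0, 0, 0, -2.3, 2.7, 0.6, 0, 0, 0, -2.3, 2.7, 0.7, 0, 0, 0, -2.3, 2.7, 0.8, 0, 0, 0, -2.3]}}

```text
time_s: 2.1
eef_pos: [0.5805, -0.1577, 0.222]
tcp_rot: [0.843, 0.538, -0.0, -0.0]
contact_force: [-0.2, -1.1, -0.2]
finger_gap: 0.0001
finger_force: 0.0
```

```bash
python3 - <<'E'
from h import *
f,c=cam('wrist');cv2.imwrite('pics/w1.png',f)
s=observe();print(s['time_s'],s['eef_pos'],s['finger_gap'],s['contact_force'])
for z in (.1,):
  for q in(.8,.887,.95):
    print(q,proj(c,[pose(q,.154,13e-3,.116)[0],pose(q,.154,-13e-3,.116)[0],pose(q,.130,.04,.106)[0]]).round(0).tolist())
plan([pose(.887,.130,.04,.106)],[5])
E
```

```text
2.15 [ 0.58257677 -0.15447542  0.22134644] 0.0003225717698635736 [-0.98865079  2.23912176 -1.33679965]
0.8 [[254.0, 268.0], [215.0, 265.0], [298.0, 233.0]]
0.887 [[274.0, 267.0], [235.0, 267.0], [314.0, 229.0]]
0.95 [[289.0, 266.0], [250.0, 268.0], [326.0, 225.0]]
-0.08,-0.05,2.31,-0,-0,0,
-0.07,-0.05,2.31,-0,-0,0,
-0.07,-0.05,2.31,-0,-0,0,
-0.07,-0.05,2.31,-0,-0,0,
-0.07,-0.05,2.31,-0,-0,0
```

View pics/w1.png

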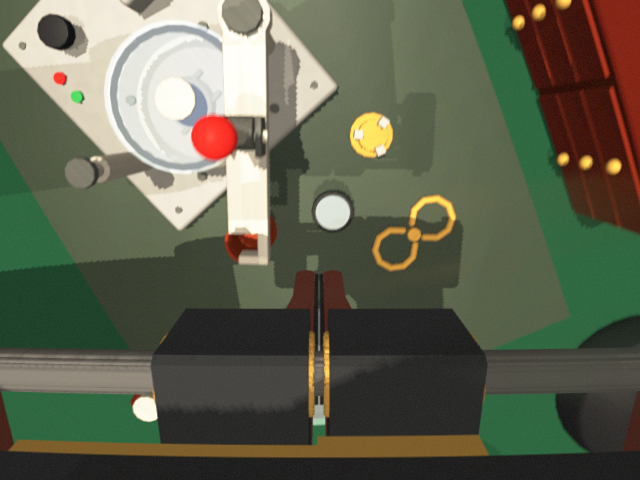

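The wrist view shows the strap end's corners at (230,264) and (271,264), within 5 px of the prediction (q≈0.88). The loupe is at (333,211), well below the finger path. Next I'll descend and plan the sweep.

{"op": "servo_tool", "data": {"steps": [-0.1, 0, 2.3, 0, 0, 0, -0.1, 0, 2.3, 0, 0, 0, -0.1, 0, 2.3, 0, 0, 0, -0.1, 0, 2.3, 0, 0, 0, 0, 0, 2.3, 0, 0, 0]}}

```text
time_s: 2.65
eef_pos: [0.5778, -0.1624, 0.1061]
tcp_rot: [0.843, 0.537, -0.0, -0.0]
contact_force: [0.1, 0.3, 0.5]
finger_gap: 0.0005
finger_force: 0.0
```

```bash
python3 - <<'E'
from h import *
s=observe();print(s['eef_pos'],s['contact_force'])
plan([pose(q,.130,.0265,.106) for q in np.linspace(.887,0.06,6)],[5]*6)
E
```

```text
[ 0.5778291  -0.16238869  0.10611173] [0.09177619 0.34406429 0.50547712]
0.11,-0.3,0,-0,0,-0.1,
0.11,-0.3,0,-0,0,-0.1,
0.11,-0.3,0,-0,0,-0.1,
0.11,-0.3,0,-0,0,-0.1,
0.11,-0.3,0,-0,0,-0.1

-0.05,-0.44,-0,0,-0,1.9,
-0.07,-0.43,-0,0,-0,1.9,
-0.08,-0.43,-0,0,-0,1.9,
-0.09,-0.43,-0,0,-0,1.9,
-0.11,-0.42,-0,0,-0,1.9

-0.05,-0.44,-0,-0,-0,1.9,
-0.07,-0.43,-0,-0,-0,1.9,
-0.08,-0.43,-0,0,-0,1.9,
-0.09,-0.43,-0,0,-0,1.9,
-0.11,-0.42,-0,-0,-0,1.9

-0.05,-0.44,-0,-0,-0,1.9,
-0.07,-0.43,-0,0,-0,1.9,
-0.08,-0.43,-0,-0,-0,1.9,
-0.09,-0.43,-0,-0,-0,1.9,
-0.11,-0.42,-0,-0,-0,1.9

-0.05,-0.44,-0,-0,-0,1.9,
-0.07,-0.43,-0,0,-0,1.9,
-0.08,-0.43,-0,0,-0,1.9,
-0.09,-0.43,-0,0,-0,1.9,
-0.11,-0.42,-0,0,-0,1.9

-0.05,-0.44,-0,-0,-0,1.9,
-0.07,-0.43,-0,0,-0,1.9,
-0.08,-0.43,-0,0,-0,1.9,
-0.09,-0.43,-0,-0,-0,1.9,
-0.11,-0.42,-0,0,-0,1.9
```

{"op": "servo_tool", "data": {"steps": [0.1, -0.3, 0, 0, 0, 0, 0.1, -0.3, 0, 0, 0, 0, 0.1, -0.3, 0, 0, 0, 0, 0.1, -0.3, 0, 0, 0, 0, 0.1, -0.3, 0, 0, 0, 0]}}

```text
time_s: 3.15
eef_pos: [0.5671, -0.1514, 0.109]
tcp_rot: [0.843, 0.537, 0.001, 0.001]
contact_force: [0.8, 0.3, -0.3]
finger_gap: 0.0002
finger_force: 0.0
```

{"op": "servo_tool", "data": {"steps": [-0.05, -0.44, 0, 0, 0, 1.9, -0.07, -0.43, 0, 0, 0, 1.9, -0.08, -0.43, 0, 0, 0, 1.9, -0.09, -0.43, 0, 0, 0, 1.9, -0.11, -0.42, 0, 0, 0, 1.9]}}

```text
time_s: 3.65
eef_pos: [0.5463, -0.1445, 0.1084]
tcp_rot: [0.885, 0.465, 0.001, 0.001]
contact_force: [1.9, 0.5, -1.6]
finger_gap: 0.0007
finger_force: 0.5
```

{"op": "servo_tool", "data": {"steps": [-0.05, -0.44, 0, 0, 0, 1.9, -0.07, -0.43, 0, 0, 0, 1.9, -0.08, -0.43, 0, 0, 0, 1.9, -0.09, -0.43, 0, 0, 0, 1.9, -0.11, -0.42, 0, 0, 0, 1.9]}}

```text
time_s: 4.15
eef_pos: [0.5267, -0.1346, 0.1084]
tcp_rot: [0.921, 0.39, 0.0, 0.001]
contact_force: [0.5, -1.6, 0.4]
finger_gap: 0.0004
finger_force: 0.6
```

{"op": "servo_tool", "data": {"steps": [-0.05, -0.44, 0, 0, 0, 1.9, -0.07, -0.43, 0, 0, 0, 1.9, -0.08, -0.43, 0, 0, 0, 1.9, -0.09, -0.43, 0, 0, 0, 1.9, -0.11, -0.42, 0, 0, 0, 1.9]}}

```text
time_s: 4.65
eef_pos: [0.5093, -0.1214, 0.1084]
tcp_rot: [0.95, 0.313, 0.0, 0.001]
contact_force: [1.4, -0.9, 0.2]
finger_gap: 0.0003
finger_force: 0.6
```

{"op": "servo_tool", "data": {"steps": [-0.05, -0.44, 0, 0, 0, 1.9, -0.07, -0.43, 0, 0, 0, 1.9, -0.08, -0.43, 0, 0, 0, 1.9, -0.09, -0.43, 0, 0, 0, 1.9, -0.11, -0.42, 0, 0, 0, 1.9]}}

```text
time_s: 5.15
eef_pos: [0.4942, -0.1054, 0.1084]
tcp_rot: [0.973, 0.233, 0.0, 0.001]
contact_force: [0.4, -1.0, -0.4]
finger_gap: 0.0004
finger_force: 0.6
```

{"op": "servo_tool", "data": {"steps": [-0.05, -0.44, 0, 0, 0, 1.9, -0.07, -0.43, 0, 0, 0, 1.9, -0.08, -0.43, 0, 0, 0, 1.9, -0.09, -0.43, 0, 0, 0, 1.9, -0.11, -0.42, 0, 0, 0, 1.9]}}

```text
time_s: 5.65
eef_pos: [0.482, -0.0872, 0.1084]
tcp_rot: [0.988, 0.151, 0.001, 0.001]
contact_force: [0.3, -2.1, 0.1]
finger_gap: 0.0005
finger_force: 0.6
```

```bash
python3 - <<'E'
from h import *
f,c=cam('wrist');cv2.imwrite('pics/w2.png',f)
s=observe();print(s['time_s'],s['eef_pos'],s['contact_force'])
plan([pose(0,.130,.0265,.106)],[5])
E
```

```text
5.7 [ 0.48185055 -0.08670199  0.1084221 ] [0.26450642 0.33845321 0.57842503]
-0.04,-0.16,0.05,0,-0,0.6,
-0.05,-0.16,0.05,0,-0,0.6,
-0.05,-0.16,0.05,0,-0,0.6,
-0.05,-0.16,0.05,0,-0,0.6,
-0.05,-0.15,0.05,0,-0,0.6
```

View pics/w2.png

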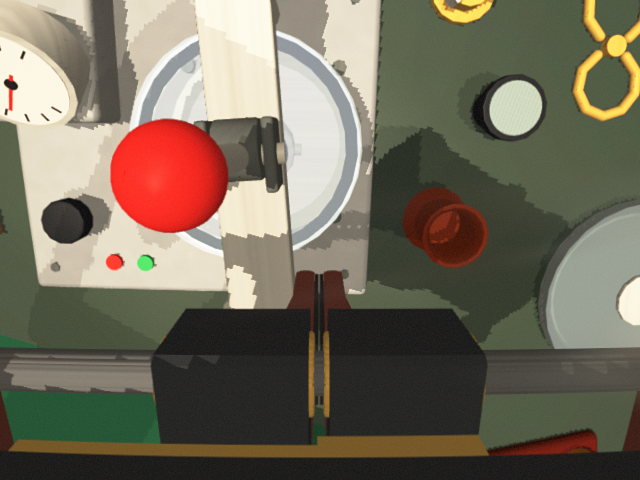

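The strap has followed. The finger at (320,290) bears on its trailing edge near the end, and the ball is at (170,175), still upright. I'll push the last bit in small steps until the stop.

{"op": "servo_tool", "data": {"steps": [-0.05, -0.16, 0, 0, 0, 0.6, -0.05, -0.16, 0, 0, 0, 0.6, -0.05, -0.16, 0, 0, 0, 0.6, -0.05, -0.16, 0, 0, 0, 0.6, -0.05, -0.16, 0, 0, 0, 0.6]}}

```text
time_s: 6.2
eef_pos: [0.4774, -0.08, 0.1077]
tcp_rot: [0.992, 0.126, 0.0, 0.0]
contact_force: [1.8, -0.3, 0.2]
finger_gap: 0.0004
finger_force: 0.5
```

{"op": "servo_tool", "data": {"steps": [0, -0.1, 0, 0, 0, 0, 0, -0.1, 0, 0, 0, 0, 0, 0, 0, 0, 0, 0, 0, 0, 0, 0, 0, 0, 0, 0, 0, 0, 0, 0]}}

```text
time_s: 6.7
eef_pos: [0.4768, -0.078, 0.1075]
tcp_rot: [0.992, 0.126, -0.0, -0.0]
contact_force: [-0.0, -0.0, -0.0]
finger_gap: 0.0004
finger_force: 0.1
```

{"op": "servo_tool", "data": {"steps": [0, -0.1, 0, 0, 0, 0, 0, -0.1, 0, 0, 0, 0, 0, -0.1, 0, 0, 0, 0, 0, 0, 0, 0, 0, 0, 0, 0, 0, 0, 0, 0]}}

```text
time_s: 7.2
eef_pos: [0.4765, -0.0772, 0.1076]
tcp_rot: [0.992, 0.126, 0.0, 0.002]
contact_force: [2.5, -9.3, -2.0]
finger_gap: 0.0006
finger_force: 4.4
```

{"op": "servo_tool", "data": {"steps": [0, -0.05, 0, 0, 0, 0, 0, 0, 0, 0, 0, 0, 0, 0.5, 0, 0, 0, 0, 0, 1, 0, 0, 0, 0, 0, 0, -2, 0, 0, 0]}}

```text
time_s: 7.7
eef_pos: [0.4784, -0.0896, 0.1248]
tcp_rot: [0.992, 0.126, -0.003, -0.001]
contact_force: [-0.3, -0.6, 0.1]
finger_gap: 0.0002
finger_force: 0.0
```

{"op": "servo_tool", "data": {"steps": [0, 0, -4, 0, 0, 0, 0, 0, -4, 0, 0, 0, 0, 0, -3, 0, 0, 0, -2, 0, 0, 0, 0, 0, -2, 0, 0, 0, 0, 0, 0, 0, 0, 0, 0, 0]}}

```text
schema error: expected 5 rows
```

```bash
python3 - <<'E'
from h import *
d=np.array([.4765,-.0772])-P;u=np.array([np.cos(H),np.sin(H)]);print('rad,off',d@u,d@np.array([-u[1],u[0]]))
f,c=cam('wrist');s=observe();print(s['time_s'],s['eef_pos'],s['contact_force'])
g,cs=cam('scene')
a=cv2.resize(f,(560,420));b=cv2.resize(g[180:320,220:400],(540,420))
cv2.imwrite('pics/w3.png',cv2.resize(np.hstack([f[:,:400],cv2.resize(g[170:330,250:370],(360,480),interpolation=2)]),None,fx=1,fy=1))
print('home corners',proj(c,[pose(0,.154,.013,.116)[0],pose(0,.154,-.013,.116)[0],pose(.05,.154,.013,.116)[0],pose(0,.14,0,.1235)[0]]).round(0).tolist())
E
```

```text
rad,off 0.13017062183443226 0.023661555554046573
7.75 [ 0.4803783  -0.08980047  0.13026128] [ 0.87339043 -0.24338857  2.81778073]
home corners [[266.0, 336.0], [208.0, 336.0], [283.0, 335.0], [232.0, 315.0]]
```

View pics/w3.png

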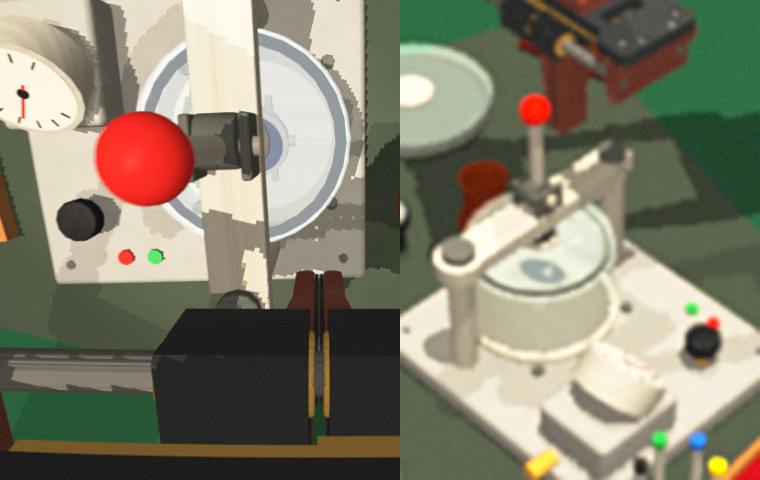

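Left half: the strap lies across the lid with the pillar head at (238,300) over its end, about where home is predicted. Right half: the notch end sits under the front head and the lever is upright. The strap is home. Next I'll take the finger up and over, behind the ball.

```bash
python3 - <<'E'
from h import *
plan([pose(0,.130,.036,.225),pose(0,.016,0,.225),pose(0,.016,0,.165),pose(0,.10,0,.165)],[5,5,5,20])
E
```

```text
-0.01,-0.02,-1.9,0,-0,-0,
-0.01,-0.02,-1.9,0,-0,-0,
-0.02,-0.02,-1.9,0,-0,-0,
-0.02,-0.02,-1.9,0,-0,-0,
-0.02,-0.02,-1.9,0,-0,-0

2.28,-0.72,-0,0,0,0,
2.28,-0.72,-0,0,0,0,
2.28,-0.72,-0,0,0,0,
2.28,-0.72,-0,0,0,0,
2.28,-0.72,-0,0,0,0

0,-0,1.2,0,0,0,
0,-0,1.2,0,0,0,
-0,0,1.2,-0,0,0,
0,-0,1.2,0,0,0,
0,-0,1.2,0,0,0

-0.42,0,0,0,0,0,
-0.42,-0,-0,0,0,0,
-0.42,0,0,0,0,0,
-0.42,0,0,0,0,0,
-0.42,-0,-0,0,0,0

-0.42,0,0,0,0,0,
-0.42,0,0,0,0,0,
-0.42,-0,-0,0,0,0,
-0.42,0,0,0,0,0,
-0.42,0,0,0,0,0

-0.42,-0,-0,0,0,0,
-0.42,0,0,0,0,0,
-0.42,-0,-0,0,0,0,
-0.42,0,0,0,0,0,
-0.42,0,0,0,0,0

-0.42,-0,-0,0,0,0,
-0.42,0,0,0,0,0,
-0.42,0,0,0,0,0,
-0.42,-0,-0,0,0,0,
-0.42,0,0,0,0,0
```

{"op": "servo_tool", "data": {"steps": [0, 0, -1.9, 0, 0, 0, 0, 0, -1.9, 0, 0, 0, 0, 0, -1.9, 0, 0, 0, 0, 0, -1.9, 0, 0, 0, 0, 0, -1.9, 0, 0, 0]}}

```text
time_s: 8.3
eef_pos: [0.4798, -0.0892, 0.2228]
tcp_rot: [0.992, 0.126, -0.0, -0.0]
contact_force: [0.6, 0.1, -0.7]
finger_gap: 0.0002
finger_force: 0.0
```

{"op": "servo_tool", "data": {"steps": [2.3, -0.7, 0, 0, 0, 0, 2.3, -0.7, 0, 0, 0, 0, 2.3, -0.7, 0, 0, 0, 0, 2.3, -0.7, 0, 0, 0, 0, 2.3, -0.7, 0, 0, 0, 0]}}

```text
time_s: 8.8
eef_pos: [0.5832, -0.0259, 0.2218]
tcp_rot: [0.992, 0.126, -0.0, -0.0]
contact_force: [0.2, -0.4, 0.5]
finger_gap: 0.0004
finger_force: 0.0
```

{"op": "servo_tool", "data": {"steps": [0, 0, 0, 0, 0, 0, 0, 0, 1.5, 0, 0, 0, 0, 0, 1.5, 0, 0, 0, 0, 0, 1.5, 0, 0, 0, 0, 0, 1.5, 0, 0, 0]}}

```text
time_s: 9.3
eef_pos: [0.5815, -0.027, 0.1606]
tcp_rot: [0.992, 0.126, -0.001, -0.0]
contact_force: [0.5, -0.7, 1.6]
finger_gap: 0.0005
finger_force: 0.0
```

```bash
python3 - <<'E'
from h import *
f,c=cam('wrist');s=observe();print(s['time_s'],s['eef_pos'],s['contact_force'])
d=s['eef_pos'][:2]-P;u=np.array([np.cos(H),np.sin(H)]);print('rad,off',d@u,d@np.array([-u[1],u[0]]))
g,cs=cam('scene')
cv2.imwrite('pics/w4.png',np.hstack([f[:,:400],cv2.resize(g[150:310,250:370],(360,480),interpolation=2)]))
E
```

```text
9.35 [ 0.58057015 -0.02676592  0.15761594] [ 0.21309015  0.18291365 -1.89057947]
rad,off 0.016787662725913526 0.0008910027170956373
```

View pics/w4.png

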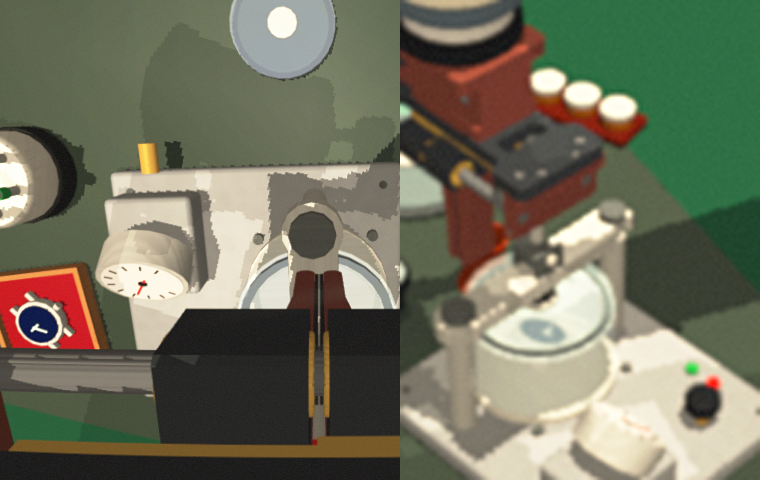

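Wrist view: the finger is just in front of the pivot cap (312,235) on the strap's centre line. In the scene view the gripper hides the ball. I'll push the lever forward now, watching the force.

{"op": "servo_tool", "data": {"steps": [-0.4, -0.02, -0.1, 0, 0, 0, -0.4, 0, -0.1, 0, 0, 0, -0.4, 0, -0.1, 0, 0, 0, -0.4, 0, -0.1, 0, 0, 0, -0.4, 0, -0.1, 0, 0, 0]}}

```text
time_s: 9.9
eef_pos: [0.5627, -0.0315, 0.1683]
tcp_rot: [0.992, 0.126, 0.0, 0.0]
contact_force: [-0.5, -0.6, 1.1]
finger_gap: 0.0006
finger_force: 0.0
```

{"op": "servo_tool", "data": {"steps": [-0.4, 0, 0, 0, 0, 0, -0.4, 0, 0, 0, 0, 0, -0.4, 0, 0, 0, 0, 0, -0.4, 0, 0, 0, 0, 0, -0.4, 0, 0, 0, 0, 0]}}

```text
time_s: 10.4
eef_pos: [0.5438, -0.0364, 0.1681]
tcp_rot: [0.992, 0.126, 0.001, 0.0]
contact_force: [1.4, 0.4, 1.2]
finger_gap: 0.0003
finger_force: 1.2
```

{"op": "servo_tool", "data": {"steps": [-0.4, 0, 0, 0, 0, 0, -0.4, 0, 0, 0, 0, 0, -0.4, 0, 0, 0, 0, 0, -0.4, 0, 0, 0, 0, 0, -0.4, 0, 0, 0, 0, 0]}}

```text
time_s: 10.9
eef_pos: [0.524, -0.0412, 0.1671]
tcp_rot: [0.992, 0.126, -0.0, -0.0]
contact_force: [4.1, 1.5, -1.9]
finger_gap: 0.0007
finger_force: 1.8
```

{"op": "servo_tool", "data": {"steps": [-0.4, 0, 0, 0, 0, 0, -0.4, 0, 0, 0, 0, 0, -0.4, 0, 0, 0, 0, 0, -0.4, 0, 0, 0, 0, 0, -0.4, 0, 0, 0, 0, 0]}}

```text
time_s: 11.4
eef_pos: [0.5045, -0.0465, 0.1678]
tcp_rot: [0.992, 0.126, 0.0, 0.0]
contact_force: [4.1, 1.4, -0.5]
finger_gap: 0.0005
finger_force: 1.4
```

```bash
python3 - <<'E'
from h import *
s=observe();print(s['time_s'],s['eef_pos'],s['contact_force'])
d=s['eef_pos'][:2]-P;u=np.array([np.cos(H),np.sin(H)]);print('rad,off',d@u,d@np.array([-u[1],u[0]]))
g,cs=cam('scene');f,c=cam('top')
cv2.imwrite('pics/w5.png',np.hstack([cv2.resize(g[150:310,250:370],(360,480),interpolation=2),cv2.resize(f[170:290,300:400],(400,480),interpolation=2)]))
E
```

```text
11.4 [ 0.50452248 -0.04654504  0.16781011] [ 4.0873446   1.42869703 -0.48933612]
rad,off 0.09536533526236626 0.0009992996965877165
```

View pics/w5.png

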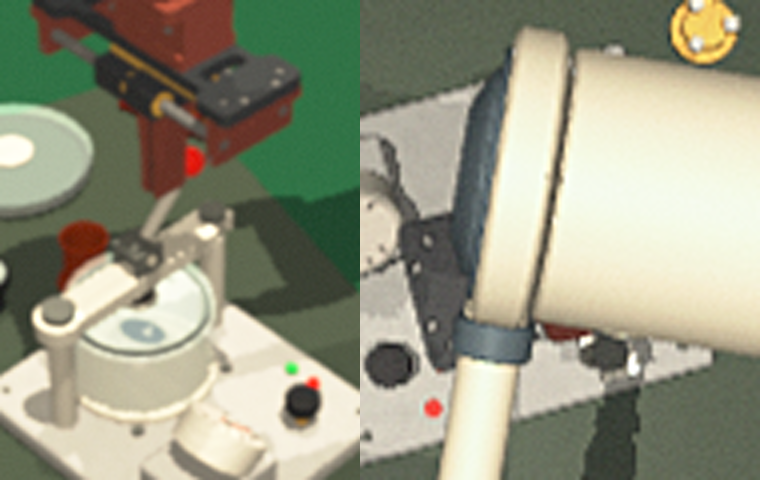

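Scene view: the lever leans forward about 45°, with the ball at (193,160) just ahead of the finger. The top view is blocked by the arm. I'll push a little further while lowering, then come over the top and press down.

{"op": "servo_tool", "data": {"steps": [-0.3, 0, 0.2, 0, 0, 0, -0.3, 0, 0.2, 0, 0, 0, -0.3, 0, 0.2, 0, 0, 0, -0.3, 0, 0.2, 0, 0, 0, -0.2, 0, 0.2, 0, 0, 0]}}

```text
time_s: 12.0
eef_pos: [0.491, -0.0499, 0.1574]
tcp_rot: [0.992, 0.126, -0.0, -0.0]
contact_force: [2.9, 1.4, 1.4]
finger_gap: 0.0001
finger_force: 1.3
```

{"op": "servo_tool", "data": {"steps": [0.5, 0, 0, 0, 0, 0, 0.3, 0, -1.5, 0, 0, 0, 0, 0, -2, 0, 0, 0, -1.8, 0, 0, 0, 0, 0, -1.8, 0, 0, 0, 0, 0]}}

```text
time_s: 12.5
eef_pos: [0.4637, -0.057, 0.1927]
tcp_rot: [0.992, 0.126, -0.001, -0.0]
contact_force: [-0.7, 0.4, 0.2]
finger_gap: 0.0001
finger_force: 0.0
```

```bash
python3 - <<'E'
from h import *
s=observe();print(s['time_s'],s['eef_pos'],s['contact_force'])
d=s['eef_pos'][:2]-P;u=np.array([np.cos(H),np.sin(H)]);print('rad,off',d@u,d@np.array([-u[1],u[0]]))
g,cs=cam('scene');hsv=cv2.cvtColor(g,cv2.COLOR_BGR2HSV)
m=((hsv[...,0]<6)|(hsv[...,0]>174))&(hsv[...,1]>200)&(hsv[...,2]>180)
n,_,st,ce=cv2.connectedComponentsWithStats(m.astype(np.uint8))
for i in range(1,n):
    if st[i,4]>15: print(ce[i].round(1),st[i,4])
for t in np.radians([45,50,55,60,65,70,75,82]):
    print(np.degrees(t).round(),proj(cs,pose(0,.07+.068*np.sin(t),0,.128+.068*np.cos(t))[0]).round(1))
E
```

```text
12.5 [ 0.46370942 -0.05702591  0.19265012] [-0.72852771  0.43725782  0.24892715]
rad,off 0.13750260563664027 0.0009275477213294528
[317.4 207.2] 53
[387.  329.4] 636
[349.5 334. ] 18
45.0 [[313.7 205.1]]
50.0 [[315.2 206. ]]
55.0 [[316.5 207.1]]
60.0 [[317.7 208.4]]
65.0 [[318.7 209.8]]
70.0 [[319.5 211.5]]
75.0 [[320.1 213.3]]
82.0 [[320.6 216. ]]
```

The ball blob at (317.4,207.2) matches a lever about 57° over. The finger is above and slightly ahead of it, so I'll press down.

{"op": "servo_tool", "data": {"steps": [0.6, 0, 0.5, 0, 0, 0, 0, 0, 0.7, 0, 0, 0, 0, 0, 0.6, 0, 0, 0, 0, 0, 0.6, 0, 0, 0, 0, 0, 0.5, 0, 0, 0]}}

```text
time_s: 13.05
eef_pos: [0.4695, -0.0555, 0.1631]
tcp_rot: [0.992, 0.126, -0.001, 0.0]
contact_force: [-3.5, -1.3, 5.2]
finger_gap: 0.0003
finger_force: 2.3
```

{"op": "servo_tool", "data": {"steps": [0, 0, 0.4, 0, 0, 0, 0, 0, 0.4, 0, 0, 0, 0, 0, 0.3, 0, 0, 0, 0, 0, 0.2, 0, 0, 0, 0, 0, 0.1, 0, 0, 0]}}

```text
time_s: 13.55
eef_pos: [0.47, -0.0554, 0.1494]
tcp_rot: [0.992, 0.126, -0.0, -0.0]
contact_force: [-2.7, -1.0, 3.6]
finger_gap: 0.0002
finger_force: 1.6
```

{"op": "servo_tool", "data": {"steps": [0, 0, 0.1, 0, 0, 0, 0, 0, 0.1, 0, 0, 0, 0, 0, 0.1, 0, 0, 0, 0, 0, 0.1, 0, 0, 0, 0, 0, 0, 0, 0, 0]}}

```text
time_s: 14.05
eef_pos: [0.4702, -0.0555, 0.1472]
tcp_rot: [0.992, 0.126, 0.001, 0.0]
contact_force: [-5.2, -0.5, 8.2]
finger_gap: 0.0005
finger_force: 4.8
```

{"op": "servo_tool", "data": {"steps": [0, 0, 0.1, 0, 0, 0, 0, 0, 0.1, 0, 0, 0, 0, 0, 0, 0, 0, 0, 0, 0, 0, 0, 0, 0, 0, 0, 0, 0, 0, 0]}}

```text
time_s: 14.55
eef_pos: [0.4703, -0.0556, 0.1468]
tcp_rot: [0.992, 0.126, 0.001, 0.001]
contact_force: [-6.6, -0.2, 15.5]
finger_gap: 0.0005
finger_force: 8.1
```

The lever is at its stop: z barely moves while the force climbs. I'll lift straight off, clear of everything, and check.

{"op": "servo_tool", "data": {"steps": [0, 0, -0.5, 0, 0, 0, 0, 0, -2, 0, 0, 0, 0, 0, -3, 0, 0, 0, 0, 0, -3, 0, 0, 0, 0, 0, -3, 0, 0, 0]}}

```text
time_s: 15.05
eef_pos: [0.4703, -0.0552, 0.2591]
tcp_rot: [0.992, 0.126, 0.0, -0.0]
contact_force: [0.3, -0.6, -0.3]
finger_gap: 0.0003
finger_force: 0.0
```

{"op": "servo_tool", "data": {"steps": [-2, 2, -1, 0, 0, 0, -2, 2, -1, 0, 0, 0, -2, 2, 0, 0, 0, 0, 0, 0, 0, 0, 0, 0, 0, 0, 0, 0, 0, 0]}}

```text
time_s: 15.55
eef_pos: [0.4272, -0.1286, 0.2782]
tcp_rot: [0.992, 0.126, 0.0, -0.0]
contact_force: [0.6, 0.2, 0.5]
finger_gap: 0.0002
finger_force: 0.0
```

```bash
python3 - <<'E'
from h import *
s=observe();print(s['time_s'],s['eef_pos'],s['contact_force'])
g,cs=cam('scene');f,c=cam('wrist')
hsv=cv2.cvtColor(g,cv2.COLOR_BGR2HSV)
m=((hsv[...,0]<6)|(hsv[...,0]>174))&(hsv[...,1]>200)&(hsv[...,2]>180)
n,_,st,ce=cv2.connectedComponentsWithStats(m.astype(np.uint8))
for i in range(1,n):
    if st[i,4]>15: print(ce[i].round(1),st[i,4])
cv2.imwrite('pics/w6.png',np.hstack([cv2.resize(g[150:310,250:370],(360,480),interpolation=2),cv2.resize(f,(440,330))[:,:].copy() if 0 else f[:,:440]]))
E
```

```text
15.55 [ 0.42719711 -0.12859696  0.27816549] [0.62011636 0.24414289 0.47101504]
[320.  213.6] 53
[386.9 329.3] 634
[349.4 334.1] 16
```

View pics/w6.png

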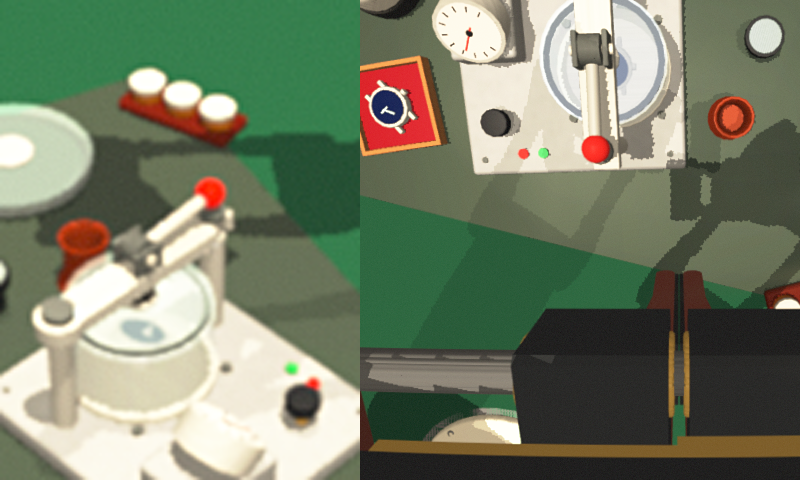

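The lever is down over the front pillar (ball at (210,193) left, (236,149) in the wrist view), but the scene blob suggests it may be a few degrees short. I'll triangulate it.

```bash
cat > chk.py <<'E'
from h import *
def blob(g,near,lo=15):
    hsv=cv2.cvtColor(g,cv2.COLOR_BGR2HSV)
    m=((hsv[...,0]<8)|(hsv[...,0]>172))&(hsv[...,1]>180)&(hsv[...,2]>90)
    n,_,st,ce=cv2.connectedComponentsWithStats(m.astype(np.uint8))
    i=min((i for i in range(1,n) if st[i,4]>lo),key=lambda i:np.hypot(*(ce[i]-near)))
    print(ce[i].round(1),st[i]);b=st[i];return (b[0]+(b[2]-1)/2,b[1]+(b[3]-1)/2)
g,cs=cam('scene');f,cw=cam('wrist');t,ct=cam('top')
r1=ray(cs,blob(g,(320,214)));r2=ray(cw,blob(f,(236,149)))
u=np.array([np.cos(H),np.sin(H)]);n=np.array([-u[1],u[0]])
p,e=tri(r1,r2);print(p,e,'rad',(p[:2]-P)@u,'off',(p[:2]-P)@n)
s=observe();print(s['time_s'],s['eef_pos'])
for t in np.radians([70,74,78,82]):
    q=pose(0,.07+.068*np.sin(t),0,.128+.068*np.cos(t))[0];print(np.degrees(t).round(),q.round(4),proj(cs,q).round(1),proj(cw,q).round(1))
print('heads',proj(cs,pose(0,.14,0,.1235)[0]),proj(cs,pose(0,0,0,.1225)[0]))
E
python3 chk.py
```

```text
[320.1 213.5] [315 210  10   9  63]
[236.  148.5] [223 136  27  27 586]
[ 0.4644552  -0.05903011  0.14103807] [np.float64(0.00017355176187729555), np.float64(0.00017355176187739234)] rad 0.13728238551319344 off 0.003054646658632737
15.8 [ 0.42731879 -0.12782868  0.27826106]
70.0 [ 0.467  -0.0552  0.1513] [[319.5 211.5]] [[228.5 144.5]]
74.0 [ 0.4655 -0.0556  0.1467] [[320.  212.9]] [[230.  146.4]]
78.0 [ 0.4644 -0.0559  0.1421] [[320.4 214.4]] [[231.4 147.8]]
82.0 [ 0.4636 -0.0561  0.1375] [[320.6 216. ]] [[232.8 148.6]]
heads [[321.49643966 220.75579782]] [[268.65669655 253.09225917]]
```

Triangulated, the ball is at z≈0.141. The scene camera reads the front pillar head about 1.5 px high as well, so the corrected lever angle is about 80–82°, which agrees with the hard stop felt at TCP z 0.147. The strap stop was also felt, so I'm handing in.

```bash
python3 -c "
from station import r
print(r.close_job())"
```

```text
the job is handed in; nothing more can be done
None
```

I pushed the strap round to its stop on the front pillar, then pushed the cam lever down to its stop, and handed the job in at about 16 s; no verdict came back, and I couldn't measure the pad's force on the lid directly.

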